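# Sort the cheese tools into the slots of their board

### The arm

A 6-joint arm with a two-finger parallel gripper is mounted at the origin on the work surface. World frame = base frame: x ahead of the robot, y to its left, z up, the work surface at z = 0. Lengths are in mm, angles in degrees, forces in N, time in s.
With the tool pointing down it reaches from about 425 to 950 mm from the base axis. Payload 14.7 kg.
Tool frame: the origin (TCP) lies on the centre line of the jaws, within the pads' length; the fingertips stand 17 mm ahead of it and the grasp point (between the pads) lies 2 mm behind it; y points along the fingers, z is the direction in which the jaws open and shut, and the axes are right-handed (so a half turn about y gives the same grasp; the last joint's range is limited). The gripper opens to 85 mm and grips with 20 to 120 N. Pads are 22 mm wide; open, the fingers measure 114 mm over their backs; the gripper's body (76 mm by 85 mm) begins 54 mm behind the grasp point. The pads swing forward as they close: fully open they stand 13 mm farther back than shut.
Start: joints at [71.07, 27.513, 91.461, -0, 61.026, -2.67], TCP at [181.979, 624, 248.297] pointing down, gripper open.
Joint ranges: [-157.49, 157.49], [-46.99, 117.5], [13.45, 153.17], [-89.5, 269.5], [5.16, 153.95], [-167.48, 167.48]. Speed limits (degrees/s): [108.29, 108.29, 136.94, 172.46, 172.46, 172.46].

### API

Orientations are given as a 3x3 rotation matrix whose columns are the frame's x, y, z axes.
In Python, from workcell import * gives the robot as it stands.
- The arm moves only by the tool carry_out, never from a script. Its argument "commands" is text: rows parted by semicolons, each of 7 numbers parted by spaces: the shift along the tool's x, y, z in m, then the turn, a rotation vector about the tool's x, y, z in degrees, then the closure, from 0 (fully open) to 1 (shut). In form: dx dy dz rx ry rz gripper; .... A call has exactly 8 rows; each row shifts and turns the pose as measured when the row begins, along the tool's axes as they then stand; what a row does not reach is not made up. A row lasts 1/10 s, in which the tool goes at most 50 mm and 8.59 degrees, less where a joint would pass 70% of its speed; a pose out of reach is approached as far as the arm can. A call with a gripper value outside its range is refused whole. The fingers move at their own pace and stop on an object; "force" is the grip in N (left out, the last holds). Time passes only in rows, so rows that do not move let the fingers close, or fill a call up. It gives the time, the measured TCP pose, the force and the opening at its end, in the units of the state.
- get_obs(): the state, without advancing time (a new reading comes with each control period).
- capture(name): name is "scene" or "top"; returns a dict with "color" (480x640x3 uint8, red, green, blue), "intrinsics" (3x3 intrinsics, pixels), "rvec" (rotation vector, rad) and "tvec" (3), from world to camera coordinates, as OpenCV has them. Camera axes: x right, y down, z forward; pixel columns grow to the right and rows downward; lengths in mm; the calibration is good to about 2 mm. A picture is of the moment at which its call begins. There is no depth.
- hand_in(): hands the job in, once; it reports no verdict.
The state is a dict: "time": time; "joint_pos": joint angles; "dq": joint speeds; "tau": joint torques, N m; "ee_pos": TCP position; "tool_rot": TCP orientation; "ft_force": force on the tool from outside, world axes, zero at the start; "moment": the same for the moment, N m; "width": finger opening in mm.
Only numpy, scipy, OpenCV 4.12 (cv2) and the standard library are available. Lean on these libraries where they do the work, as an engineer would, in place of code of your own. Each camera call takes 0.05 s, during which the arm holds its last target.

### The job

The cheese knife has been put back in the wrong slot of the wooden cheese board. Pull it out and slide it into its own narrow slot, and slide the wide cheese spade that lies on the glass shelf into the wide slot; both go in blade first and right way up, pushed home until the handle meets the wood. Leave everything else on the shelf where it stands.

Things in the scene. Friction and masses are not known exactly. Their poses are not given: they have to be found in the camera images.
- board: Wooden cheese board, 200 (x) x 260 (y) mm, top 54 mm above the shelf, on rubber feet; fixed. Origin: on the shelf under its centre, z up. Front face at x = -100 mm, towards the robot. At y = +52 (wide) and y = -55 (narrow) a 15 mm deep notch is cut in it, open above and in front; at the notch's back, x = -85, a level slot 11 mm high (28 to 39 mm above the shelf) runs on in the dark middle layer
- wide_mouth (a point): Mouth of the wide slot (58 mm wide, 11 mm high, 100 mm deep): middle of its floor at the back of its notch, which is 58 mm wide, 15 mm deep, its floor level with the slot's. x points straight into the slot, z up. The spade belongs here: pushed home, the handle's end face meets the notch's back and its origin lies at this point. The knife is in it at the start
- narrow_mouth (a point): Mouth of the narrow slot (34 mm wide, 11 mm high, 100 mm deep): middle of its floor at the back of its notch, which is 34 mm wide, 15 mm deep, its floor level with the slot's. x points straight into the slot, z up. The knife belongs here: pushed home, the handle's end face meets the notch's back and its origin lies at this point. Empty at the start
- spade: Cheese spade, 160 g, flat on the shelf left or right of the board's front, tip away from the robot. Origin: underside of the shoulder (where handle meets blade); x to the tip, z up. Steel blade 50 mm wide, x 0 to 90, 3 mm thick (z 0 to 3), corners rounded. Dark wood handle 26 mm wide, x -100 to 0, z 0 to 22, underside flush with the blade's. Centre of mass 8 mm ahead of the shoulder
- knife: Round-ended cheese knife, 120 g, starts in the wide slot, blade on the slot floor, handle outside. Origin: underside of the shoulder (where handle meets blade); x to the tip, z up. Steel blade 26 mm wide, x 0 to 88, 3 mm thick (z 0 to 3). Dark wood handle 24 mm wide, x -95 to 0, z 0 to 22, underside flush with the blade's. Centre of mass 7 mm ahead of the shoulder
- dish: Small blue ceramic bowl, 84 mm across, 34 mm high, standing on the rear half of the board's top; origin under its centre. Bystander: leave it where it is.
- coaster0: Lowest of a loose pile of four wooden coasters, each 94 x 94 x 9 mm (pile 36 mm high), on the side of the board's front that the spade is not; origin under its centre. Bystander: leave it where it is.
- coaster3: Top coaster of that pile; origin under its centre. Bystander: leave it where it is.
- votive: Ribbed red glass candle cup, 80 mm across, 82 mm high, beyond the left end of the board, between it and a silver lantern 260 mm high which stands fixed at the far left; origin under its centre. Bystander: leave it where it is.
- jar: White ceramic jar with a wooden lid and knob, 80 mm across, 118 mm high, beyond the right end of the board; farther right stands a clear acrylic box 150 mm high, and behind the board lies a grey hand pump 58 mm high, both fixed; origin under its centre. Bystander: leave it where it is.
Not all that is in view belongs to the job. Leave any red look-alike of the knife alone. What is shaped like the spade but orange is not meant.

How it is judged:
By the outcome, as a careful person would: the job done as asked, in the order asked, and still so for the second after the job is handed in, with the robot touching nothing.
It also fails if it takes over 64 s, if anything falls off the work surface, if the arm or the gripper's body presses on something with over 40 N, if the wrist force passes 120 N, or if a joint passes its speed limit or range.

## Working session

There is one attempt and no reset: what is moved stays moved. The work goes in short steps, Python scripts to look and compute and a tool call to move; the robot and the scene stay as the last step left them, time stands still between calls to the robot, and variables do not carry over. Pictures are saved under pics/ and viewed, and the job is handed in when it is done.

Besides the shell and the picture viewer there is one more tool, called after ">>>" as name(argument=value, ...), one argument or row to a line, values as JSON. carry_out: Moves the arm, as the interface text tells. Its arguments: {"type":"object","properties":{"commands":{"type":"string"},"force":{"type":"number"}},"required":["commands"]}

```bash
ls; mkdir -p pics; python3 - <<'E'
from workcell import *
import cv2
o=get_obs(); print(o)
for n in("scene","top"):
    c=capture(n); cv2.imwrite(f"pics/{n}0.png",c["color"][:,:,::-1]); print(n,c["intrinsics"],c["rvec"],c["tvec"])
    R=cv2.Rodrigues(c["rvec"])[0]; print(-R.T@c["tvec"],R)
E
```

```text
pics
{'time': 0.0, 'joint_pos': array([ 7.10688112e+01,  2.75494360e+01,  9.14933931e+01, -6.22218160e-04,
        6.10259722e+01, -2.67089074e+00]), 'dq': array([-0.06863692, -0.05931243, -0.09978772,  0.06627261, -0.07275601,
       -0.07724659]), 'tau': array([-3.04150191e-03, -9.50654769e+01, -4.30175722e+01, -2.11525376e-04,
        1.23865399e-02,  8.56715906e-05]), 'ee_pos': array([181.86832409, 623.63535575, 247.67944831]), 'tool_rot': array([[ 9.60001010e-01, -3.80594524e-04,  2.79996280e-01],
       [-2.79996535e-01, -1.13893780e-03,  9.60000335e-01],
       [-4.64725244e-05, -9.99999279e-01, -1.19994658e-03]]), 'ft_force': array([ 0.40768273,  0.1323822 , -0.32050611]), 'moment': array([ 0.01733442, -0.01350005,  0.00676754]), 'width': 85.09538714868022}
scene [[487.29488807   0.         322.21889074]
 [  0.         487.29488807 229.78655176]
 [  0.           0.           1.        ]] [ 1.16521088  2.33993988 -0.98857662] [ 296.30765137 -233.39550292 1407.17656644]
[1112.01591149  470.88989645  814.92385668] [[-0.60311453  0.79765315 -0.00152347]
 [ 0.55712714  0.41988172 -0.71645565]
 [-0.57084343 -0.43295357 -0.69763098]]
top [[438.51013116   0.         314.55185852]
 [  0.         438.51013116 241.04161459]
 [  0.           0.           1.        ]] [ 2.13416663 -2.1682348   0.10157605] [ 11.62837753 511.25213116 972.92635266]
[ 395.00644225  -17.38287302 1025.55711434] [[-0.01451456 -0.99963714 -0.02269167]
 [-0.99313756  0.01704663 -0.11570304]
 [ 0.11604787  0.02085657 -0.99302462]]
```

View pics/scene0.png

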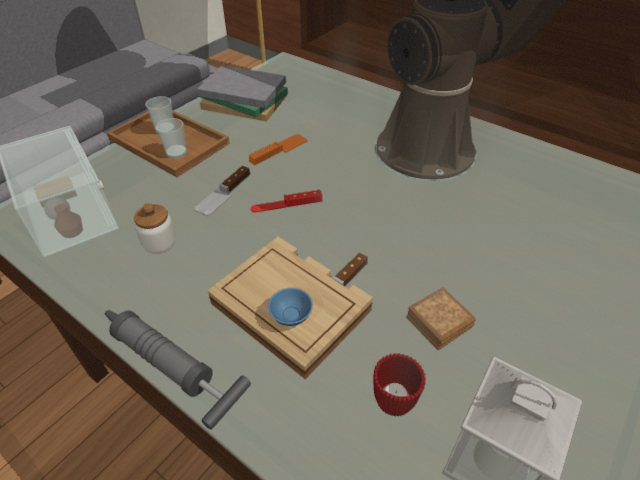

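View pics/top0.png

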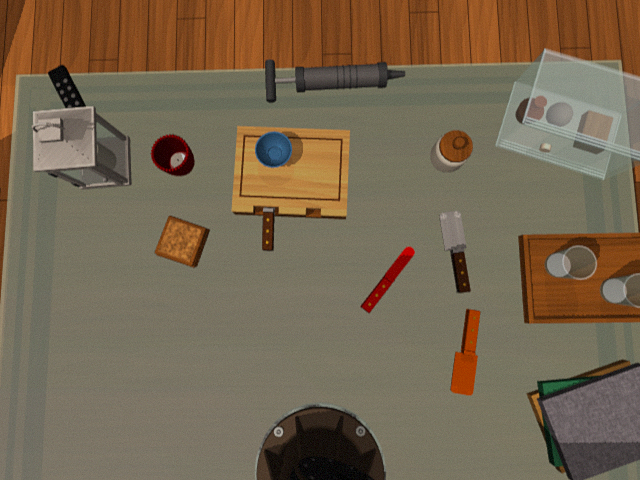

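```bash
cat > h.py <<'E'
from workcell import *
import cv2, numpy as np
def cam(n):
    c=capture(n); c["R"]=cv2.Rodrigues(c["rvec"])[0]; c["C"]=-c["R"].T@c["tvec"].ravel(); return c
def ray(c,uv,z):
    d=c["R"].T@np.linalg.solve(c["intrinsics"],np.array([uv[0],uv[1],1.])); return c["C"]+d*(z-c["C"][2])/d[2]
def proj(c,P):
    return cv2.projectPoints(np.array(P,float).reshape(-1,3),c["rvec"],c["tvec"],c["intrinsics"],None)[0].reshape(-1,2)
def crop(c,name,x0,y0,w,h,s):
    im=c["color"][y0:y0+h,x0:x0+w,::-1]; cv2.imwrite("pics/"+name,cv2.resize(im,None,fx=s,fy=s,interpolation=cv2.INTER_CUBIC))
E
python3 - <<'E'
from h import *
c=cam("top"); crop(c,"t1a.png",225,115,135,145,4); crop(c,"t1b.png",425,200,60,100,6)
s=cam("scene"); crop(s,"s1a.png",200,230,190,150,4); crop(s,"s1b.png",185,155,75,70,8)
E
```

```text
(no output)
```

View pics/t1a.png

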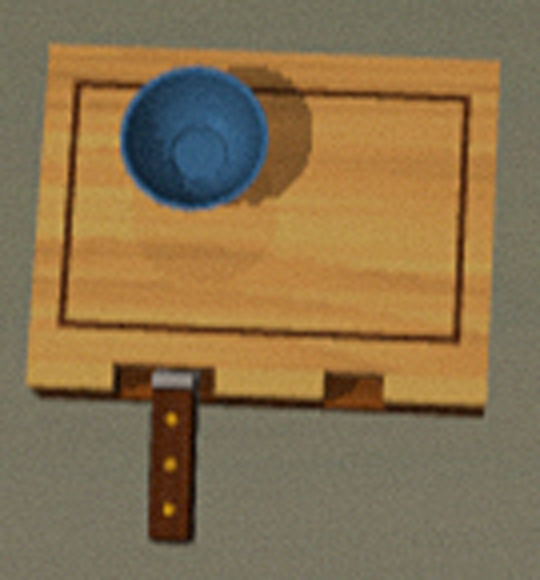

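View pics/t1b.png

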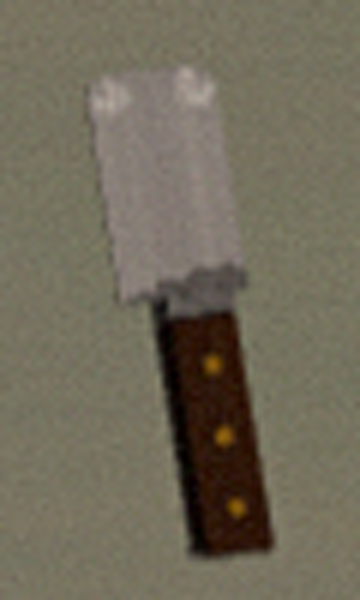

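View pics/s1a.png

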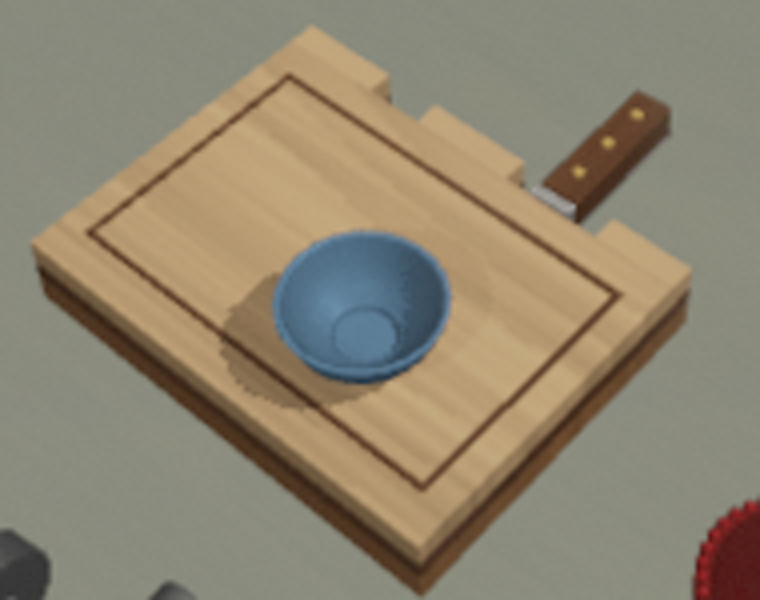

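View pics/s1b.png

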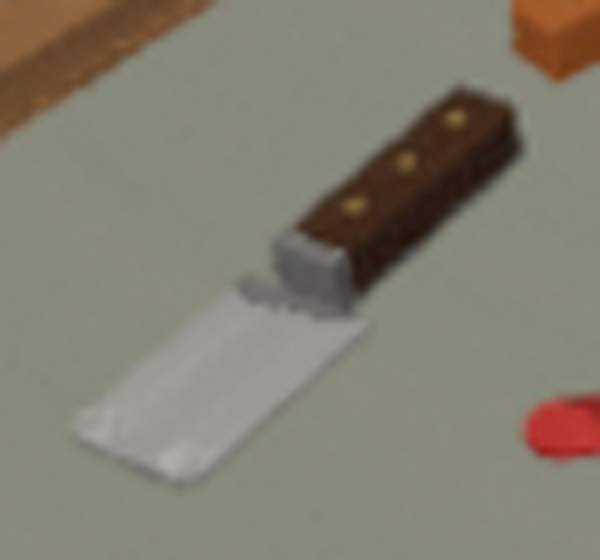

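```bash
python3 - <<'E'
from h import *
T=cam("top");S=cam("scene")
def tri(a,b):
    PT=T["intrinsics"]@np.c_[T["R"],np.ravel(T["tvec"])];PS=S["intrinsics"]@np.c_[S["R"],np.ravel(S["tvec"])]
    X=cv2.triangulatePoints(PT,PS,np.array(a,float),np.array(b,float)).ravel();return X[:3]/X[3]
ta=lambda p:(p[0]/4+225-.375,p[1]/4+115-.375)
sa=lambda p:(p[0]/4+200-.375,p[1]/4+230-.375)
tb=lambda p:(p[0]/6+425-.42,p[1]/6+200-.42)
sb=lambda p:(p[0]/8+185-.44,p[1]/8+155-.44)
L=[("FR",(485,403),(310,27),54),("FL",(28,385),(690,270),54),("BL",(50,44),(420,555),54),("BR",(498,62),(33,247),54),
("k1",(168,510),(638,114),50),("k2",(170,464),(608,142),50),("k3",(172,419),(579,171),50)]
P={}
for n,a,b,z in L:
    x=(ray(T,ta(a),z)+ray(S,sa(b),z))/2;P[n]=x
    print(n,tri(ta(a),sa(b)).round(1),ray(T,ta(a),z).round(1),ray(S,sa(b),z).round(1))
c=(P["FR"]+P["FL"]+P["BL"]+P["BR"])/4
ex=P["BL"]+P["BR"]-P["FL"]-P["FR"]; ey=P["FL"]+P["BL"]-P["FR"]-P["BR"]
print(c,np.linalg.norm(ex)/2,np.linalg.norm(ey)/2,np.degrees(np.arctan2(ex[1],ex[0])),np.degrees(np.arctan2(-ey[0],ey[1])))
k=P["k3"]-P["k1"];print("knife yaw",np.degrees(np.arctan2(k[1],k[0])),np.linalg.norm(k))
for n,a,b,z in [("s1",(236,507),(455,118),22),("s2",(224,436),(405,161),22),("s3",(212,364),(355,205),22)]:
    P[n]=(ray(T,tb(a),z)+ray(S,sb(b),z))/2
    print(n,tri(tb(a),sb(b)).round(1),ray(T,tb(a),z).round(1),ray(S,sb(b),z).round(1))
k=P["s3"]-P["s1"];print("spade yaw",np.degrees(np.arctan2(k[1],k[0])),np.linalg.norm(k))
# spade blade tip corners z=3, handle rear top corners
for n,a,z in [("tipL",(93,75),3),("tipR",(210,72),3),("shL",(122,300),3),("rearR",(271,549),22),("rearL",(207,549),22)]:
    print(n,ray(T,tb(a),z).round(1))
E
```

```text
FR [565.5 -68.3  53.6] [565.3 -68.1  54. ] [565.9 -68.3  54. ]
FL [580.5 190.   52.4] [580.4 189.4  54. ] [581.4 190.9  54. ]
BL [781.1 179.7  50.2] [780.2 178.1  54. ] [782.2 181.9  54. ]
BR [764.1 -79.7  50.8] [763.4 -80.   54. ] [765.4 -76.8  54. ]
k1 [508.2 110.9  50.5] [508.4 110.8  50. ] [507.7 110.8  50. ]
k2 [534.3 109.6  50.8] [534.5 109.6  50. ] [533.7 109.3  50. ]
k3 [559.7 108.7  50.6] [560.1 108.4  50. ] [559.1 108.7  50. ]
[673.02117566  55.87714873  54.        ] 199.80141180886423 258.85422940340936 -2.920702036127261 -3.554360277841168
knife yaw -2.4419961879614145 51.577330857217994
s1 [ 408.7 -332.7   22.6] [ 408.5 -332.7   22. ] [ 408.3 -333.6   22. ]
s2 [ 435.5 -329.7   22.5] [ 435.3 -329.6   22. ] [ 435.2 -330.5   22. ]
s3 [ 462.5 -326.2   22.9] [ 462.6 -326.5   22. ] [ 461.7 -327.1   22. ]
spade yaw 6.687252385286292 54.11697874551972
tipL [ 578. -292.    3.]
tipR [ 578.3 -337.6    3. ]
shL [ 489.3 -299.     3. ]
rearR [ 392.6 -344.9   22. ]
rearL [ 393. -321.   22.]
```

```bash
python3 - <<'E'
from h import *
T=cam("top")
ta=lambda p:(p[0]/4+225-.375,p[1]/4+115-.375)
for p in [(150,540),(193,542),(153,388),(195,389)]: print("knife",ray(T,ta(p),50).round(1))
print("wide notch",[ray(T,ta(p),54).round(1) for p in [(114,390),(214,396),(115,365),(214,369)]])
print("narrow notch",[ray(T,ta(p),54).round(1) for p in [(324,399),(384,402),(326,373),(384,376)]])
im=T["color"].astype(int)
m=(im[...,0]>120)&(im[...,1]<60)&(im[...,2]<60)
v,u=np.nonzero(m); k=(u>340)&(u<430)
P=np.array([ray(T,q,15) for q in np.c_[u[k],v[k]]]); print("red x",P[:,0].min(),P[:,0].max(),"y",P[:,1].min(),P[:,1].max(), P[P[:,1].argmax()],P[P[:,0].argmin()])
print("coaster",ray(T,(182,241),36))
E
```

```text
knife [491.7 120.9  50. ]
knife [490.1  96.8  50. ]
knife [578.1 119.1  50. ]
knife [577.   95.3  50. ]
wide notch [array([576.6, 140.6,  54. ]), array([572.1,  84.2,  54. ]), array([590.9, 140.1,  54. ]), array([587.5,  84.1,  54. ])]
narrow notch [array([569.2,  22.2,  54. ]), array([566.9, -11.5,  54. ]), array([584.1,  20.9,  54. ]), array([581.7, -11.7,  54. ])]
red x 350.97350877726643 495.6511093066389 y -224.8467493363779 -104.20136974663961 [ 360.15019476 -104.20136975   15.        ] [ 350.97350878 -117.55677732   15.        ]
coaster [515.95187088 306.75471939  36.        ]
```

>>> carry_out(
  commands="0 0 0 0 -6.8 0 0; 0 0 0 0 -6.8 0 0; 0.03 0 -0.038 0 0 0 0; 0.03 0 -0.038 0 0 0 0; 0.03 0 -0.038 0 0 0 0; 0.03 0 -0.038 0 0 0 0; 0.03 0 -0.038 0 0 0 0; 0.03 0 -0.038 0 0 0 0",
  force=60,
)

```text
time: 1.15
ee_pos: [355.3, 386.8, 247.3]
tool_rot: [[1.0, 0.001, 0.028], [-0.028, 0.003, 1.0], [0.001, -1.0, 0.003]]
ft_force: [0.6, 0.4, 0.7]
width: 85.2
```

```bash
cat >> h.py <<'E'
def rel(target,yaw=None):
    o=get_obs();R=o["tool_rot"];d=R.T@(np.array(target)-o["ee_pos"])
    print("t",round(o["time"],2),"pos",o["ee_pos"].round(1),"yaw",np.degrees(np.arctan2(R[1,0],R[0,0])).round(2),"ydir",R[:,1].round(4),"w",o["width"].round(1),"F",o["ft_force"].round(1))
    print("need tool mm",d.round(1), "ry", None if yaw is None else (np.degrees(np.arctan2(R[1,0],R[0,0]))-yaw).round(2))
    if yaw is not None:
        Rg=np.array([[np.cos(np.radians(yaw)),0,-np.sin(np.radians(yaw))],[np.sin(np.radians(yaw)),0,np.cos(np.radians(yaw))],[0,-1,0]])
        Rg=np.c_[Rg[:,0],[0,0,-1],np.cross(Rg[:,0],[0,0,-1])]
        print("rotvec",np.degrees(cv2.Rodrigues(R.T@Rg)[0].ravel()).round(2), "goalframe mm",(Rg.T@(np.array(target)-o["ee_pos"])).round(1))
E
python3 -c "
from h import *
rel([546,109,41],-2.8)"
```

```text
Traceback (most recent call last):
  File "h.py", line 13, in rel
    print("t",round(o["time"],2),"pos",o["ee_pos"].round(1),"yaw",np.degrees(np.arctan2(R[1,0],R[0,0])).round(2),"ydir",R[:,1].round(4),"w",o["width"].round(1),"F",o["ft_force"].round(1))
                                                                                                                                            ^^^^^^^^^^^^^^^^
AttributeError: 'float' object has no attribute 'round'
```

>>> carry_out(
  commands="0.025 0.01 -0.035 0 1.0 0 0; 0.025 0.015 -0.035 0 0 0 0; 0.025 0.015 -0.035 0 0 0 0; 0.025 0.015 -0.035 0 0 0 0; 0.025 0.015 -0.035 0 0 0 0; 0.025 0.015 -0.035 0 0 0 0; 0.025 0.015 -0.035 0 0 0 0; 0.02 0.015 -0.025 0 0 0 0",
)

```text
time: 1.95
ee_pos: [547.8, 96.0, 131.6]
tool_rot: [[0.999, 0.009, 0.047], [-0.047, 0.007, 0.999], [0.009, -1.0, 0.007]]
ft_force: [0.2, 0.4, 0.0]
width: 85.1
```

```bash
sed -i 's/o\["width"\].round(1)/round(float(o["width"]),1)/' h.py
python3 -c "
from h import *
rel([546,109,41],-2.8)"
```

```text
t 1.95 pos [547.8  96.  131.6] yaw -2.7 ydir [ 0.0093  0.0069 -0.9999] w 85.1 F [0.2 0.4 0. ]
need tool mm [-3.3 90.7 12.2] ry 0.1
rotvec [-0.42  0.1   0.51] goalframe mm [-2.5 90.6 12.8]
```

>>> carry_out(
  commands="-0.003 0 0.012 -0.4 0.1 0.5 0; 0 0.02 0 0 0 0 0; 0 0.02 0 0 0 0 0; 0 0.02 0 0 0 0 0; 0 0.012 0 0 0 0 0; 0 0.008 0 0 0 0 0; 0 0.006 0 0 0 0 0; 0 0 0 0 0 0 0",
)

```text
time: 2.75
ee_pos: [549.5, 103.1, 41.1]
tool_rot: [[0.998, 0.002, 0.056], [-0.056, -0.0, 0.998], [0.002, -1.0, 0.0]]
ft_force: [-0.2, -1.1, 0.1]
width: 85.4
```

```bash

python3 -c "
from h import *
rel([546,109,41],-2.8)
c=cam('top'); crop(c,'t2.png',225,115,135,145,4)
c=cam('scene'); crop(c,'s2.png',250,200,190,150,4)
"
```

```text
t 2.75 pos [549.5 103.1  41.1] yaw -3.23 ydir [ 1.6e-03 -1.0e-04 -1.0e+00] w 85.4 F [-0.2 -1.1  0.1]
need tool mm [-3.8  0.1  5.7] ry -0.43
rotvec [-0.   -0.43  0.09] goalframe mm [-3.8  0.1  5.7]
```

View pics/s2.png

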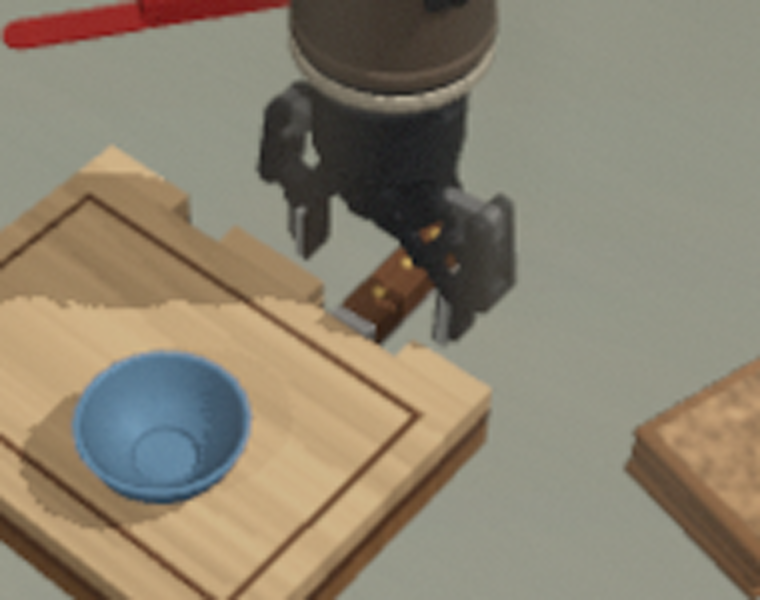

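>>> carry_out(
  commands="-0.004 0 0.006 0 -0.3 0 0; 0 0 0 0 0 0 0; 0 0 0 0 0 0 0; 0 0 0 0 0 0 0.6; 0 0 0 0 0 0 1; 0 0 0 0 0 0 1; 0 0 0 0 0 0 1; 0 0 0 0 0 0 1",
  force=60,
)

```text
time: 3.65
ee_pos: [547.3, 110.4, 44.3]
tool_rot: [[0.999, 0.006, 0.05], [-0.05, 0.001, 0.999], [0.006, -1.0, 0.001]]
ft_force: [-1.9, 1.0, 5.1]
width: 23.0
```

```bash

python3 -c "
from h import *
rel([546,109,41],-2.8)
print(get_obs()['moment'])
"
```

```text
t 3.65 pos [547.3 110.4  44.3] yaw -2.88 ydir [ 6.3e-03  6.0e-04 -1.0e+00] w 23.0 F [-1.9  1.   5.1]
need tool mm [-1.2  3.3 -1.5] ry -0.08
rotvec [-0.05 -0.08  0.36] goalframe mm [-1.2  3.3 -1.4]
[0.13376485 0.11481645 0.01081541]
```

>>> carry_out(
  commands="-0.005 0 0 0 0 0 1; -0.01 0 0 0 0 0 1; -0.013 0 0 0 0 0 1; -0.013 0 0 0 0 0 1; -0.013 0 0 0 0 0 1; -0.013 0 0 0 0 0 1; -0.013 0 0 0 0 0 1; -0.006 0 0 0 0 0 1",
)

```text
time: 4.45
ee_pos: [453.2, 114.7, 43.8]
tool_rot: [[0.999, 0.007, 0.05], [-0.05, 0.001, 0.999], [0.007, -1.0, 0.001]]
ft_force: [0.6, 0.2, 0.3]
width: 22.9
```

```bash

python3 -c "
from h import *
rel([452,115,44],-3)
c=cam('top'); crop(c,'t3.png',225,115,135,145,4)
c=cam('scene'); crop(c,'s3.png',250,180,190,150,4)
"
```

```text
t 4.45 pos [453.2 114.7  43.8] yaw -2.89 ydir [ 6.7e-03  6.0e-04 -1.0e+00] w 22.9 F [0.6 0.2 0.3]
need tool mm [-1.2 -0.2  0.3] ry 0.11
rotvec [-0.05  0.11  0.38] goalframe mm [-1.2 -0.2  0.3]
```

View pics/s3.png

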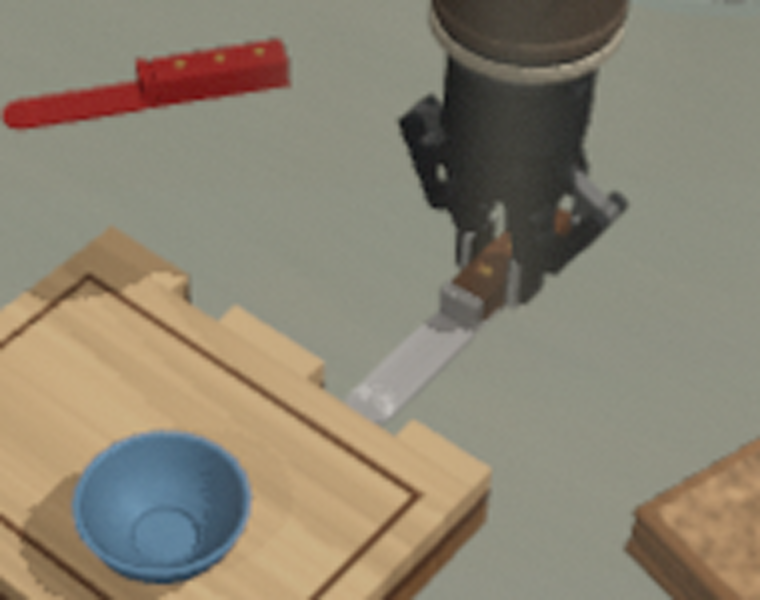

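View pics/t3.png

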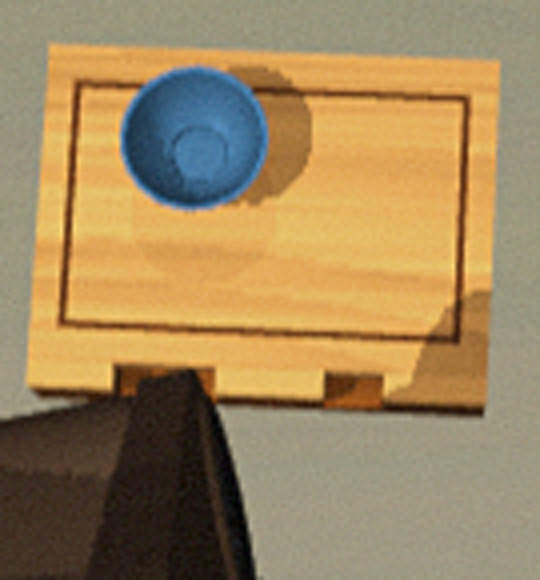

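>>> carry_out(
  commands="0 -0.015 0 0 0.3 0.3 1; 0 -0.015 0 0 0 0 1; 0 0 -0.025 0 0 0 1; 0 0 -0.025 0 0 0 1; 0 0 -0.025 0 0 0 1; 0 0 -0.02 0 0 0 1; 0 0 -0.007 0 0 0 1; 0 0 0 0 0 0 1",
)

```text
time: 5.35
ee_pos: [450.0, 9.7, 74.8]
tool_rot: [[0.999, 0.002, 0.054], [-0.054, 0.001, 0.999], [0.002, -1.0, 0.001]]
ft_force: [0.2, 0.3, -1.5]
width: 23.0
```

```bash

python3 -c "
from h import *
rel([450,12.7,74],-3.2)
c=cam('scene'); crop(c,'s4.png',250,170,150,115,5)
c=cam('top'); crop(c,'t4.png',225,115,135,145,4)
"
```

```text
t 5.35 pos [450.    9.7  74.8] yaw -3.12 ydir [ 2.3e-03  7.0e-04 -1.0e+00] w 23.0 F [ 0.2  0.3 -1.5]
need tool mm [-0.2  0.8  3. ] ry 0.08
rotvec [-0.05  0.08  0.13] goalframe mm [-0.2  0.8  3. ]
```

View pics/s4.png

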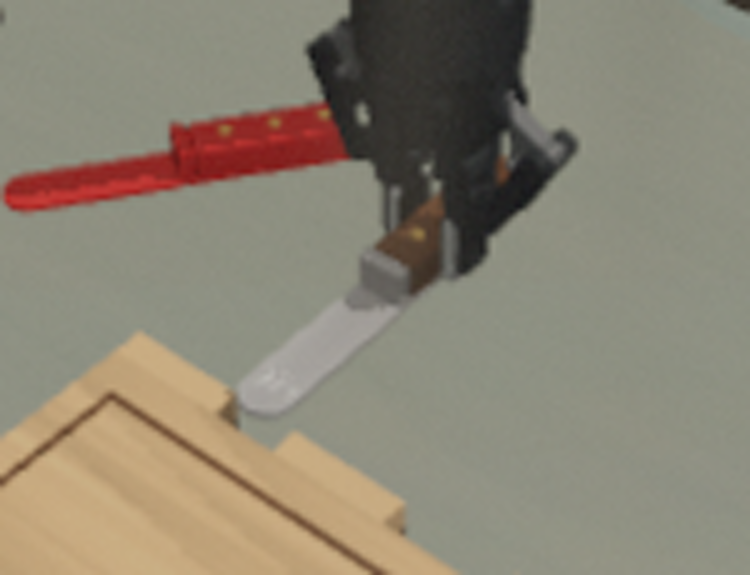

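View pics/t4.png

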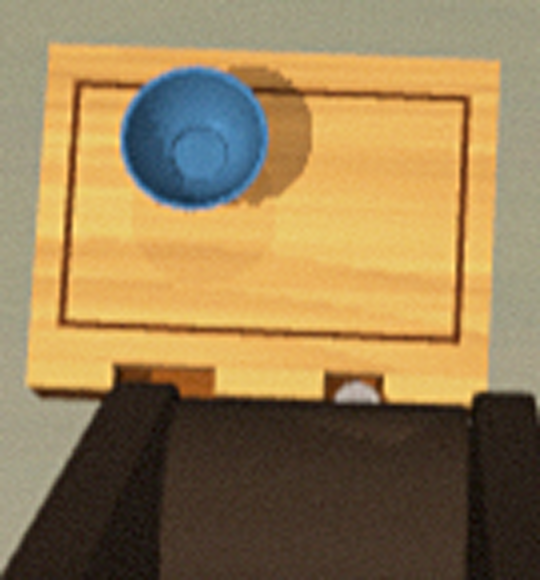

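```bash

cat >> h.py <<'E'
def plane(c,uv,P,n):
    d=c["R"].T@np.linalg.solve(c["intrinsics"],np.array([uv[0],uv[1],1.])); return c["C"]+d*((np.array(P)-c["C"])@n)/(d@n)
E
python3 -c "
from h import *
c=cam('scene');o=get_obs();R=o['tool_rot'];sc=lambda p:(p[0]/5+250-.4,p[1]/5+170-.4)
p=o['ee_pos'];n=R[:,2]
for nm,q in [('tip',(251,412)),('shoulder top of handle',(391,258)),('shoulder bottom',(385,293))]: print(nm,plane(c,sc(q),p,n).round(1))
t=cam('top')
for z in (56,60,64): print(z,ray(t,(357/4+225-.4,382/4+115-.4),z).round(1))
"
```

```text
tip [575.8   4.2  58.5]
shoulder top of handle [482.8   9.1  81.4]
shoulder bottom [486.8   8.9  63. ]
56 [578.3   3.5  56. ]
60 [577.5   3.5  60. ]
64 [576.8   3.4  64. ]
```

>>> carry_out(
  commands="0 0 0.002 0 0.1 0.1 1; 0 0.01 0 0 0 0 1; 0 0.01 0 0 0 0 1; 0 0.006 0 0 0 0 1; 0 0 0 0 0 0 1; 0 0 0 0 0 0 1; 0 0 0 0 0 0 1; 0 0 0 0 0 0 1",
)

```text
time: 6.35
ee_pos: [449.6, 15.2, 45.7]
tool_rot: [[0.999, -0.001, 0.051], [-0.051, 0.001, 0.999], [-0.001, -1.0, 0.001]]
ft_force: [0.0, 0.0, -2.0]
width: 23.0
```

```bash

python3 -c "
from h import *
rel([450,11.5,48],-3.2)
c=cam('scene'); crop(c,'s5.png',250,170,150,115,5)
c=cam('top'); crop(c,'t5.png',295,195,45,30,16)
"
```

```text
t 6.35 pos [449.6  15.2  45.7] yaw -2.93 ydir [-0.0012  0.001  -1.    ] w 23.0 F [ 0.  0. -2.]
need tool mm [ 0.6 -2.3 -3.7] ry 0.27
rotvec [-0.05  0.27 -0.07] goalframe mm [ 0.6 -2.3 -3.7]
```

View pics/s5.png

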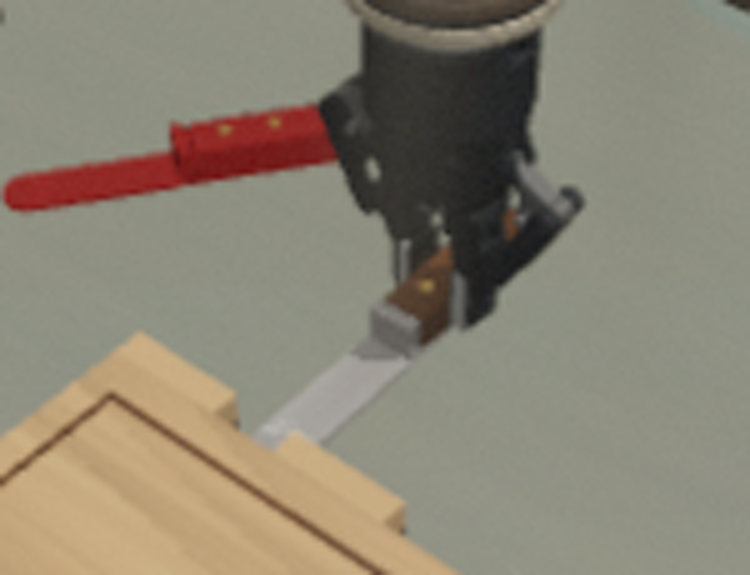

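View pics/t5.png

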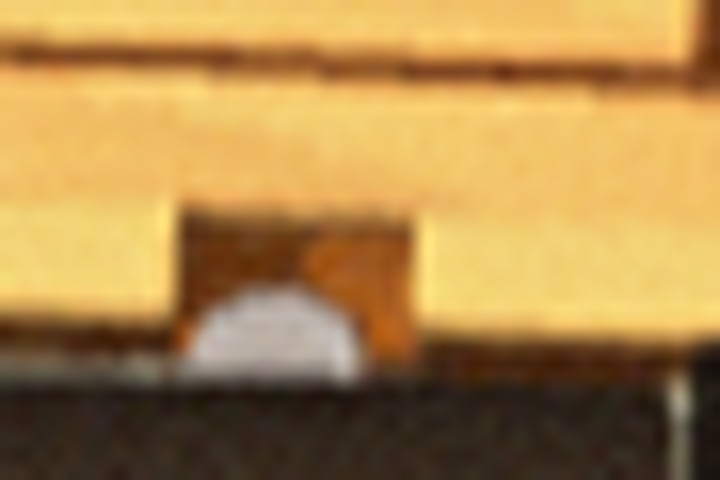

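>>> carry_out(
  commands="0 -0.001 -0.003 0 0.2 0 1; 0 0 0 0 0 0 1; 0 0 0 0 0 0 1; 0 0 0 0 0 0 1; 0 0 0 0 0 0 1; 0 0 0 0 0 0 1; 0 0 0 0 0 0 1; 0 0 0 0 0 0 1",
)

```text
time: 7.25
ee_pos: [449.9, 11.8, 47.4]
tool_rot: [[0.998, 0.0, 0.055], [-0.055, 0.001, 0.998], [0.0, -1.0, 0.001]]
ft_force: [0.4, -0.1, -1.8]
width: 22.7
```

```bash

python3 -c "
from h import *
rel([450,11.5,47],-3.2)
c=cam('top'); crop(c,'t6.png',295,195,45,30,16)
"
```

```text
t 7.25 pos [449.9  11.8  47.4] yaw -3.16 ydir [ 3.e-04  9.e-04 -1.e+00] w 22.7 F [ 0.4 -0.1 -1.8]
need tool mm [ 0.1  0.4 -0.3] ry 0.04
rotvec [-0.05  0.04  0.01] goalframe mm [ 0.1  0.4 -0.3]
```

View pics/t6.png

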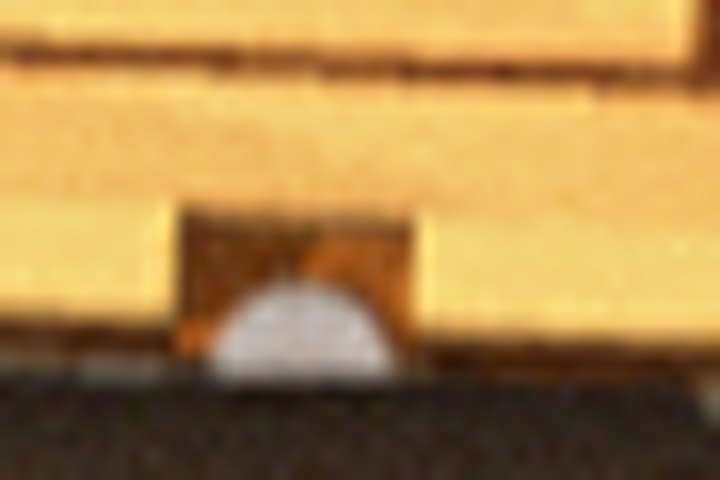

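>>> carry_out(
  commands="0.005 0 0 0 0 0 1; 0.005 0 0 0 0 0 1; 0.006 0 0 0 0 0 1; 0.006 0 0 0 0 0 1; 0.006 0 0 0 0 0 1; 0.006 0 0 0 0 0 1; 0.006 0 0 0 0 0 1; 0 0 0 0 0 0 1",
)

```text
time: 8.1
ee_pos: [494.5, 9.4, 47.4]
tool_rot: [[0.998, 0.001, 0.055], [-0.055, 0.001, 0.998], [0.001, -1.0, 0.001]]
ft_force: [0.7, -0.0, -2.4]
width: 22.7
```

```bash

python3 -c "
from h import *
rel([544,6.8,47],-3.2)
c=cam('scene'); crop(c,'s7.png',230,200,150,115,5)
"
```

```text
t 8.1 pos [494.5   9.4  47.4] yaw -3.16 ydir [ 1.4e-03  9.0e-04 -1.0e+00] w 22.7 F [ 0.7 -0.  -2.4]
need tool mm [49.5  0.5  0.2] ry 0.04
rotvec [-0.05  0.04  0.08] goalframe mm [49.5  0.4  0.2]
```

View pics/s7.png

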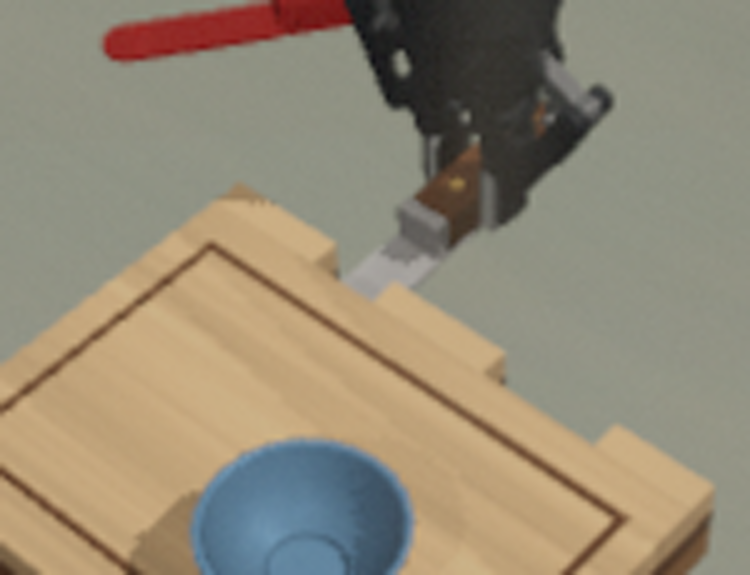

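>>> carry_out(
  commands="0.006 0 0 0 0 0 1; 0.006 0 0 0 0 0 1; 0.006 0 0 0 0 0 1; 0.006 0 0 0 0 0 1; 0.006 0 0 0 0 0 1; 0.004 0 0 0 0 0 1; 0 0 0 0 0 0 1; 0 0 0 0 0 0 1",
)

```text
time: 8.95
ee_pos: [530.4, 7.4, 47.2]
tool_rot: [[0.998, -0.0, 0.055], [-0.055, 0.001, 0.998], [-0.0, -1.0, 0.001]]
ft_force: [-0.8, -0.1, -1.1]
width: 23.0
```

```bash

python3 -c "
from h import *
rel([544,6.8,47],-3.2)
c=cam('scene'); crop(c,'s8.png',230,200,150,115,5)
"
```

```text
t 8.95 pos [530.4   7.4  47.2] yaw -3.16 ydir [-1.e-04  1.e-03 -1.e+00] w 23.0 F [-0.8 -0.1 -1.1]
need tool mm [13.6  0.2  0.2] ry 0.04
rotvec [-0.05  0.04 -0.01] goalframe mm [13.6  0.2  0.2]
```

View pics/s8.png

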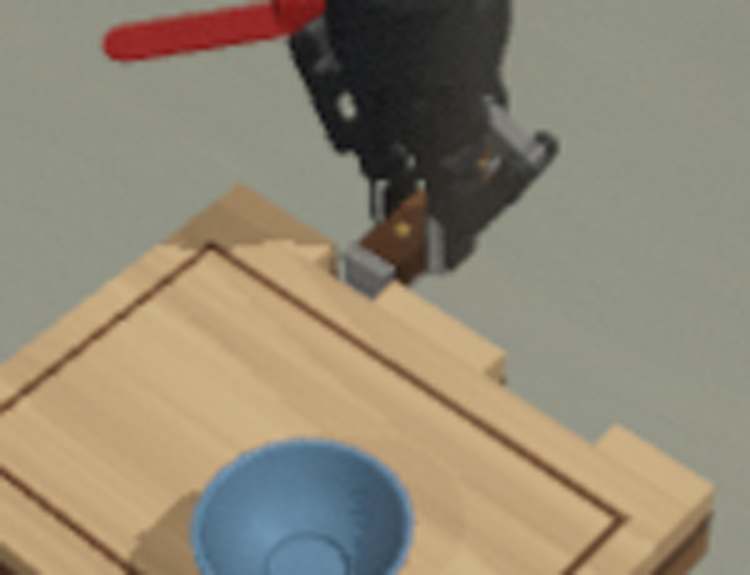

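>>> carry_out(
  commands="0 0.002 0 0 0 0 1; 0.004 0 0 0 0 0 1; 0.004 0 0 0 0 0 1; 0.003 0 0 0 0 0 1; 0.002 0 0 0 0 0 1; 0.002 0 0 0 0 0 1; 0.002 0 0 0 0 0 1; 0.002 0 0 0 0 0 1",
)

```text
time: 9.8
ee_pos: [544.8, 6.6, 44.3]
tool_rot: [[0.998, -0.011, 0.055], [-0.055, 0.002, 0.998], [-0.011, -1.0, 0.001]]
ft_force: [-12.0, 2.7, 13.6]
width: 22.7
```

```bash

python3 -c "
from h import *
rel([546,6.8,45],-3.2);print(get_obs()['moment'])
c=cam('scene'); crop(c,'s9.png',230,200,150,115,5)
"
```

```text
t 9.8 pos [544.8   6.6  44.3] yaw -3.16 ydir [-0.0108  0.0015 -0.9999] w 22.7 F [-12.    2.7  13.6]
need tool mm [ 1.2 -0.7  0.2] ry 0.04
rotvec [-0.05  0.04 -0.62] goalframe mm [ 1.2 -0.7  0.2]
[0.39181806 1.43457823 0.07862631]
```

View pics/s9.png

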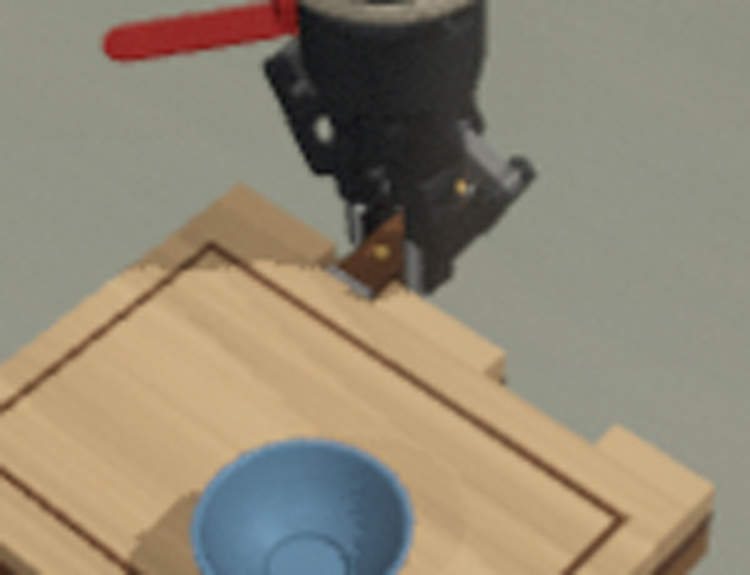

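>>> carry_out(
  commands="0.001 -0.001 0 0 0 0 1; 0.003 0 0 0 0 0 1; 0.003 0 0 0 0 0 1; 0.004 0 0 0 0 0 1; 0.004 0 0 0 0 0 1; 0.004 0 0 0 0 0 1; 0.004 0 0 0 0 0 1; 0.004 0 0 0 0 0 1",
)

```text
time: 10.65
ee_pos: [545.6, 6.8, 43.7]
tool_rot: [[0.997, -0.061, 0.055], [-0.055, 0.004, 0.998], [-0.061, -0.998, 0.001]]
ft_force: [-21.4, 3.5, 22.3]
width: 23.0
```

```bash

python3 -c "
from h import *
rel([546,6.8,45],-3.2);print(get_obs()['moment'])
"
```

```text
t 10.65 pos [545.6   6.8  43.7] yaw -3.14 ydir [-0.0608  0.0039 -0.9981] w 23.0 F [-21.4   3.5  22.3]
need tool mm [ 0.3 -1.4  0. ] ry 0.06
rotvec [-0.03  0.06 -3.49] goalframe mm [ 0.4 -1.3  0. ]
[ 0.63515972  2.84234706 -0.00951183]
```

>>> carry_out(
  commands="0 0 0 0 0 -1.7 1; 0 0 0 0 0 -1.5 1; 0 0 0 0 0 0 1; 0 0 0 0 0 0 1; 0 0 0 0 0 0 0.7; 0 0 0 0 0 0 0.5; 0 0 0 0 0 0 0.5; 0 0 0 0 0 0 0.5",
)

```text
time: 11.45
ee_pos: [546.1, 6.8, 43.9]
tool_rot: [[0.998, -0.006, 0.055], [-0.055, 0.001, 0.998], [-0.006, -1.0, 0.001]]
ft_force: [-0.7, -0.4, -0.5]
width: 42.5
```

```bash

python3 -c "
from h import *
rel([546,6.8,45],-3.2);print(get_obs()['moment'])
c=cam('scene'); crop(c,'s10.png',230,200,150,115,5)
"
```

```text
t 11.45 pos [546.1   6.8  43.9] yaw -3.14 ydir [-6.2e-03  9.0e-04 -1.0e+00] w 42.5 F [-0.7 -0.4 -0.5]
need tool mm [-0.1 -1.1  0. ] ry 0.06
rotvec [-0.03  0.06 -0.36] goalframe mm [-0.1 -1.1  0. ]
[-0.00239381 -0.04141196  0.03178391]
```

View pics/s10.png

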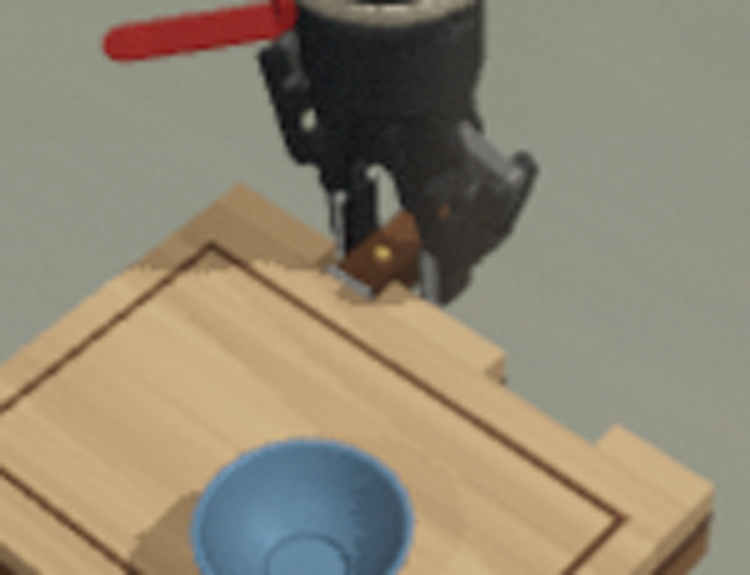

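>>> carry_out(
  commands="0 -0.01 0 0 0 0 0.4; 0 -0.02 0 0 0 0 0.2; 0 -0.03 0 0 0 0 0; -0.01 -0.02 -0.03 0 -3 0 0; -0.015 0 -0.045 0 -3 0 0; -0.015 0 -0.045 0 -3 0 0; -0.015 0 -0.045 0 0 0 0; -0.01 0 -0.045 0 0 0 0",
)

```text
time: 12.3
ee_pos: [492.5, -207.6, 132.9]
tool_rot: [[0.993, -0.002, -0.117], [0.117, -0.001, 0.993], [-0.002, -1.0, -0.0]]
ft_force: [0.8, 0.1, 0.0]
width: 85.7
```

```bash

python3 -c "
from h import *
rel([447.6,-326.5,120],6.7)
c=cam('scene'); crop(c,'s11.png',230,200,150,115,5)
c=cam('top'); crop(c,'t11.png',225,115,135,145,4)
"
```

```text
t 12.3 pos [ 492.5 -207.6  132.9] yaw 6.74 ydir [-2.3e-03 -6.0e-04 -1.0e+00] w 85.7 F [0.8 0.1 0. ]
need tool mm [ -58.5   13.  -112.8] ry 0.04
rotvec [ 0.02  0.04 -0.14] goalframe mm [ -58.5   12.9 -112.9]
```

View pics/t11.png

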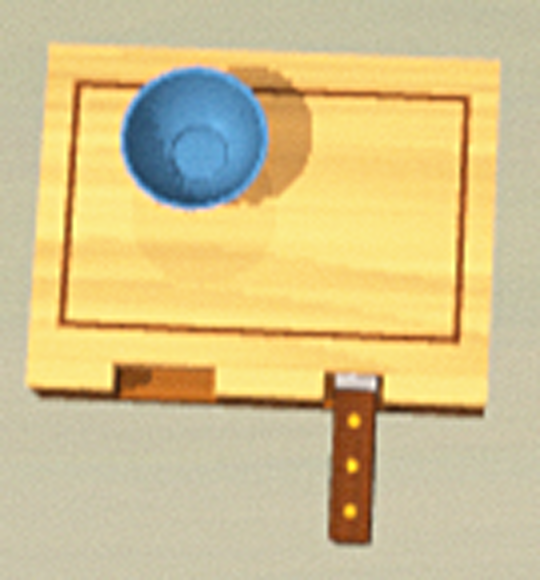

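View pics/s11.png

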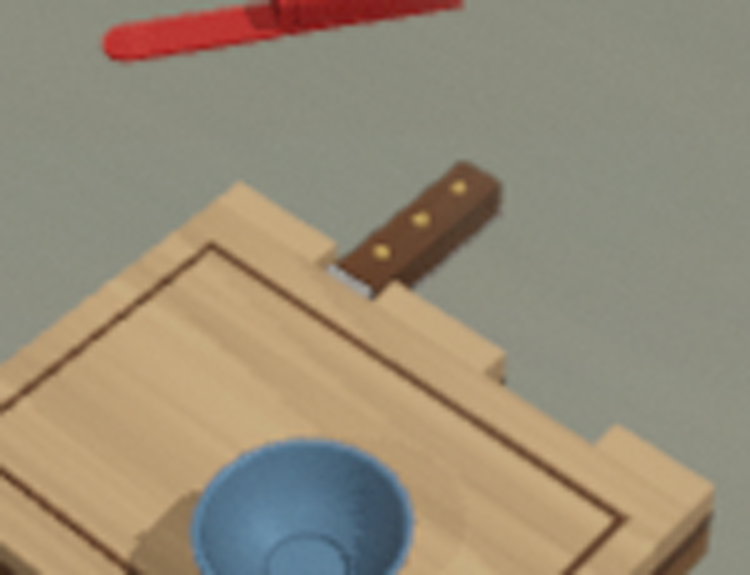

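>>> carry_out(
  commands="-0.015 0 -0.028 0 0 0 0; -0.015 0 -0.028 0 0 0 0; -0.015 0.005 -0.028 0 0 0 0; -0.01 0.02 -0.022 0 0 0 0; 0 0.025 0 0 0 0 0; 0 0.015 0 0 0 0 0; 0 0 0 0 0 0 0; 0 0 0 0 0 0 0",
)

```text
time: 13.2
ee_pos: [450.3, -328.4, 72.3]
tool_rot: [[0.994, 0.004, -0.11], [0.11, -0.005, 0.994], [0.004, -1.0, -0.006]]
ft_force: [0.6, -0.2, 0.1]
width: 85.5
```

```bash

python3 -c "
from h import *
rel([447.6,-326.5,21],6.7)
c=cam('scene'); crop(c,'s12.png',150,100,150,115,5)
c=cam('top'); crop(c,'t12.png',400,180,100,120,5)
"
```

```text
t 13.2 pos [ 450.3 -328.4   72.3] yaw 6.29 ydir [ 0.0042 -0.0052 -1.    ] w 85.5 F [ 0.6 -0.2  0.1]
need tool mm [-2.7 51.3  2.4] ry -0.41
rotvec [ 0.32 -0.41  0.2 ] goalframe mm [-2.5 51.3  2.2]
```

View pics/s12.png

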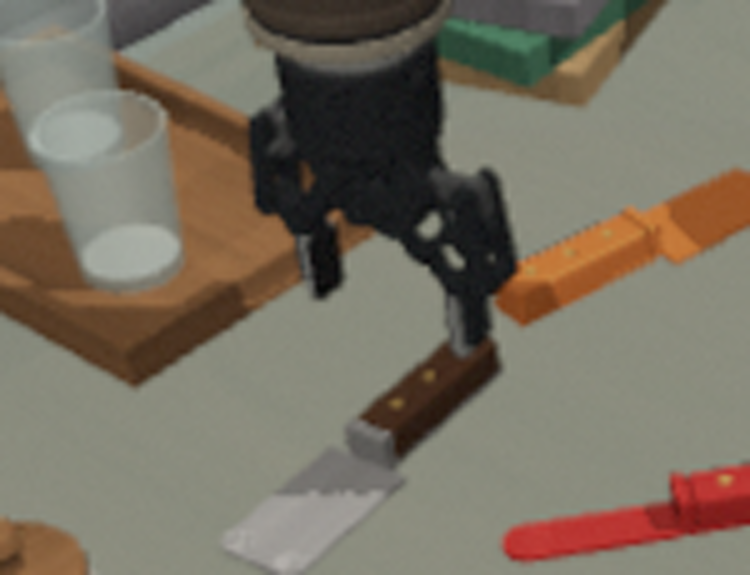

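View pics/t12.png

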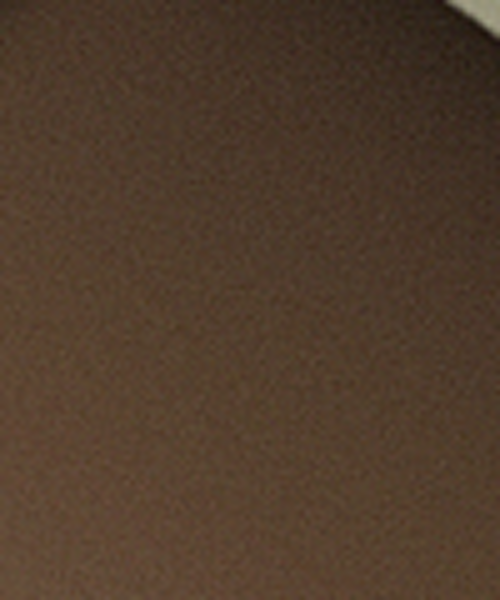

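>>> carry_out(
  commands="-0.002 0.005 0.002 0.3 -0.4 0.2 0; 0 0.015 0 0 0 0 0; 0 0.012 0 0 0 0 0; 0 0.006 0 0 0 0 0; 0 0.004 0 0 0 0 0; 0 0.001 0 0 0 0 0; 0 0 0 0 0 0 0; 0 0 0 0 0 0 0",
)

```text
time: 14.1
ee_pos: [450.1, -326.6, 30.6]
tool_rot: [[0.993, 0.004, -0.12], [0.12, -0.003, 0.993], [0.003, -1.0, -0.003]]
ft_force: [0.1, -0.1, 0.2]
width: 85.3
```

```bash

python3 -c "
from h import *
rel([447.6,-326.5,20],6.7)
"
```

```text
t 14.1 pos [ 450.1 -326.6   30.6] yaw 6.9 ydir [ 0.0035 -0.0028 -1.    ] w 85.3 F [ 0.1 -0.1  0.2]
need tool mm [-2.5 10.6  0.4] ry 0.2
rotvec [0.19 0.2  0.18] goalframe mm [-2.5 10.6  0.4]
```

>>> carry_out(
  commands="0 0.006 0 0 0 0 0; 0 0.003 0 0 0 0 0; 0 0 0 0 0 0 0; 0 0 0 0 0 0 0.4; 0 0 0 0 0 0 1; 0 0 0 0 0 0 1; 0 0 0 0 0 0 1; 0 0 0 0 0 0 1",
  force=70,
)

```text
time: 14.9
ee_pos: [450.7, -327.1, 21.9]
tool_rot: [[0.993, 0.005, -0.12], [0.12, -0.004, 0.993], [0.004, -1.0, -0.004]]
ft_force: [-0.5, 0.8, 3.6]
width: 24.1
```

```bash

python3 -c "
from h import *
rel([447.6,-326.5,20],6.7)
c=cam('scene'); crop(c,'s13.png',150,100,150,115,5)
"
```

```text
t 14.9 pos [ 450.7 -327.1   21.9] yaw 6.89 ydir [ 0.0048 -0.0038 -1.    ] w 24.1 F [-0.5  0.8  3.6]
need tool mm [-3.   1.9  0.9] ry 0.19
rotvec [0.25 0.19 0.24] goalframe mm [-3.   1.9  0.9]
```

View pics/s13.png

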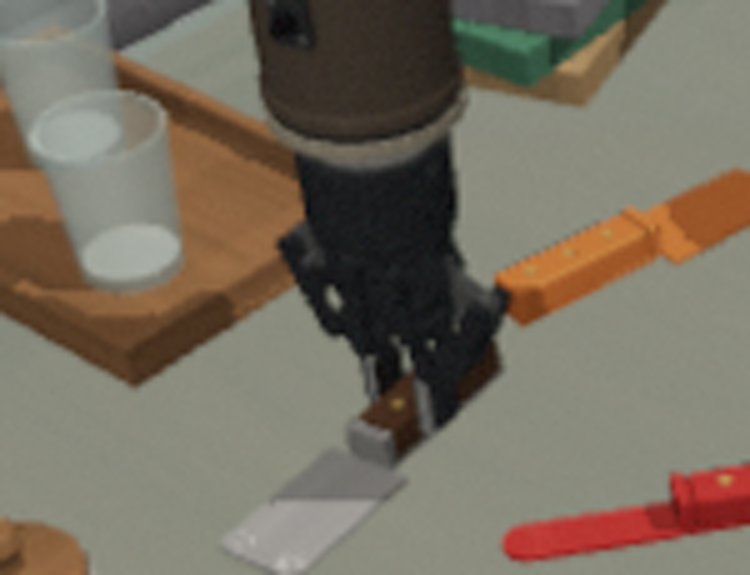

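>>> carry_out(
  commands="0 -0.005 0 0 0 0 1; 0 -0.015 0 0 0 0 1; 0 -0.025 0 0 0 0 1; 0 -0.025 0 0 0 0 1; 0 -0.015 0 0 0 0 1; 0 0 0.02 0 2.5 0 1; 0 0 0.03 0 2.5 0 1; 0 0 0.04 0 2.5 0 1",
)

```text
time: 15.75
ee_pos: [444.8, -238.7, 111.8]
tool_rot: [[1.0, 0.007, 0.018], [-0.018, -0.006, 1.0], [0.007, -1.0, -0.006]]
ft_force: [0.9, 0.5, -1.3]
width: 24.5
```

```bash

python3 -c "
from h import *
rel([452,120,95],-3.2)
c=cam('scene'); crop(c,'s14.png',150,100,190,150,4)
"
```

```text
t 15.75 pos [ 444.8 -238.7  111.8] yaw -1.05 ydir [ 0.0072 -0.0058 -1.    ] w 24.5 F [ 0.9  0.5 -1.3]
need tool mm [  0.5  14.8 358.9] ry 2.15
rotvec [0.32 2.15 0.42] goalframe mm [-12.8  16.8 358.6]
```

View pics/s14.png

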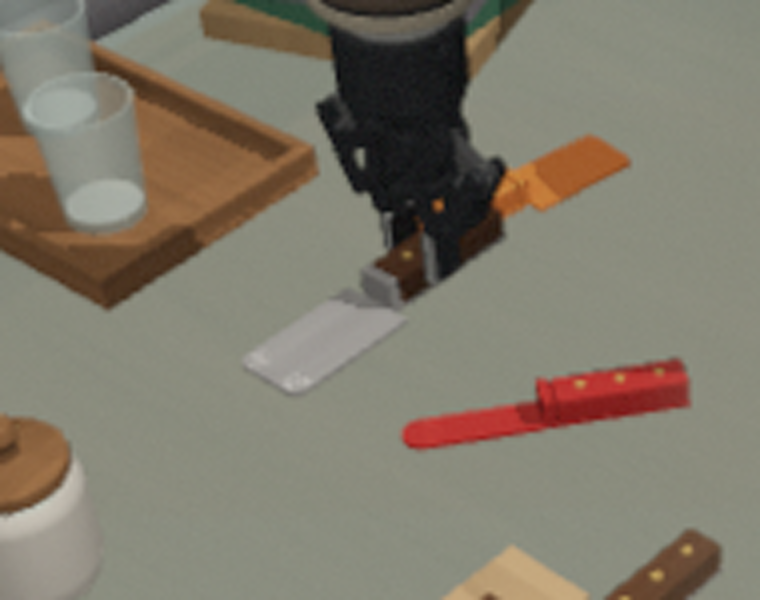

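>>> carry_out(
  commands="0.002 0 0.04 0.3 1 0.4 1; 0 0 0.042 0 0 0 1; 0 0 0.042 0 0 0 1; 0 0 0.042 0 0 0 1; 0 0 0.042 0 0 0 1; 0 0 0.042 0 0 0 1; 0 0 0.042 0 0 0 1; 0 0 0.03 0 0 0 1",
)

```text
time: 16.6
ee_pos: [456.4, 99.2, 114.3]
tool_rot: [[0.999, -0.0, 0.043], [-0.043, 0.002, 0.999], [-0.0, -1.0, 0.002]]
ft_force: [0.7, 0.6, -1.4]
width: 24.7
```

```bash

python3 -c "
from h import *
rel([452,120,95],-3.2)
"
```

```text
t 16.6 pos [456.4  99.2 114.3] yaw -2.45 ydir [-1.0e-04  1.9e-03 -1.0e+00] w 24.7 F [ 0.7  0.6 -1.4]
need tool mm [-5.3 19.3 20.6] ry 0.75
rotvec [-0.11  0.75 -0.01] goalframe mm [-5.5 19.3 20.5]
```

>>> carry_out(
  commands="-0.003 0.005 0.01 0 0.5 0 1; -0.002 0.01 0 0 0 0 1; 0 0.005 0 0 0 0 1; 0 0.003 0 0 0 0 1; 0 0 0 0 0 0 1; 0 0 0 0 0 0 1; 0 0 0 0 0 0 1; 0 0 0 0 0 0 1",
)

```text
time: 17.4
ee_pos: [451.9, 110.8, 90.7]
tool_rot: [[0.999, 0.0, 0.049], [-0.049, 0.002, 0.999], [0.0, -1.0, 0.002]]
ft_force: [0.1, -0.9, -1.4]
width: 24.2
```

```bash

python3 -c "
from h import *
rel([452,120,75],-3.2)
c=cam('scene'); crop(c,'s15.png',250,160,190,150,4)
c=cam('top'); crop(c,'t15.png',240,190,60,40,12)
"
```

```text
t 17.4 pos [451.9 110.8  90.7] yaw -2.81 ydir [ 5.e-04  2.e-03 -1.e+00] w 24.2 F [ 0.1 -0.9 -1.4]
need tool mm [-0.3 15.8  9.2] ry 0.39
rotvec [-0.12  0.39  0.02] goalframe mm [-0.4 15.7  9.2]
```

View pics/s15.png

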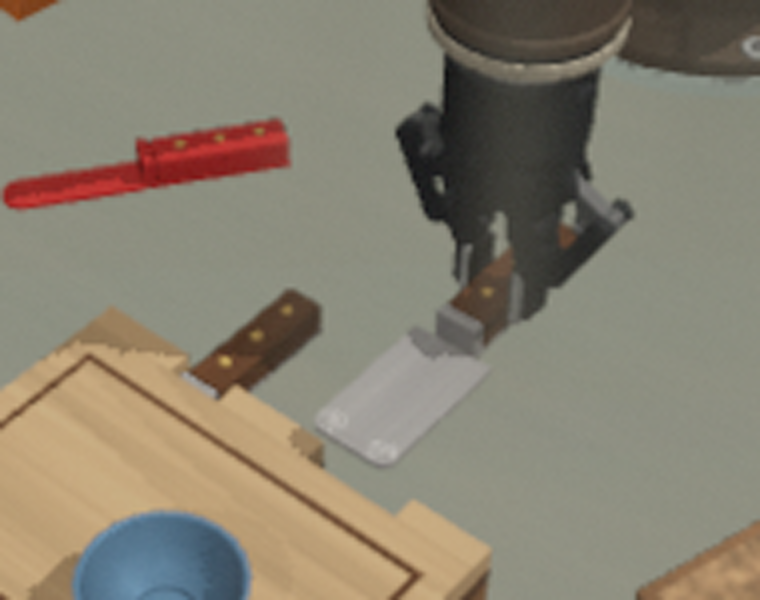

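View pics/t15.png

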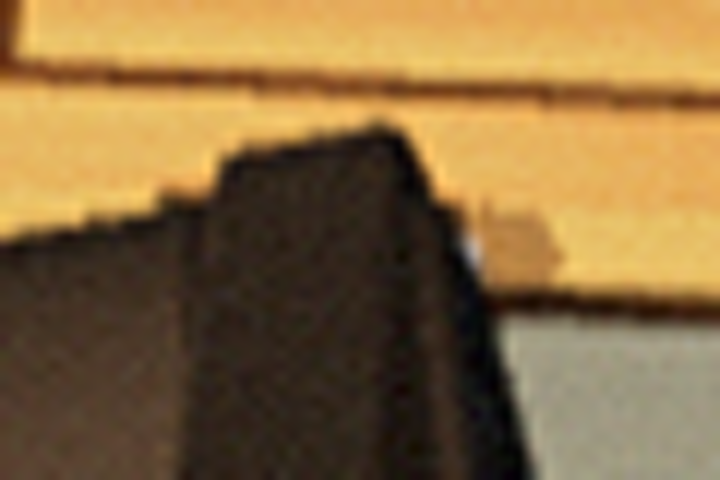

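```bash

python3 -c "
from h import *
c=cam('scene');o=get_obs();R=o['tool_rot'];sc=lambda p:(p[0]/4+250-.4,p[1]/4+160-.4)
p=o['ee_pos'];n=R[:,2]
for nm,q in [('tip mid',(350,448)),('shoulder handle top',(460,320)),('sh bottom',(460,345))]: print(nm,plane(c,sc(q),p,n).round(1))
for q in [(316,425),(388,467),(490,369)]:
  print([ray(c,sc(q),z).round(1) for z in (70,73)])
"
```

```text
tip mid [580.  104.8  69. ]
shoulder handle top [488.6 109.2  89.6]
sh bottom [486.7 109.3  69.2]
[array([578.6,  82.5,  70. ]), array([580.8,  84. ,  73. ])]
[array([579.4, 127.8,  70. ]), array([581.6, 129.1,  73. ])]
[array([492.4, 131.9,  70. ]), array([494.9, 133.3,  73. ])]
```

>>> carry_out(
  commands="-0.006 0 0.005 0 0.3 0 1; -0.004 0 0.002 0 0 0 1; 0 0.008 0 0 0 0 1; 0 0.01 0 0 0 0 1; 0 0.008 0 0 0 0 1; 0 0.004 0 0 0 0 1; 0 0 0 0 0 0 1; 0 0 0 0 0 0 1",
)

```text
time: 18.35
ee_pos: [440.8, 119.4, 57.4]
tool_rot: [[0.999, -0.001, 0.054], [-0.054, 0.002, 0.999], [-0.001, -1.0, 0.002]]
ft_force: [0.6, -0.9, -2.2]
width: 24.2
```

```bash

python3 -c "
from h import *
rel([440,120.7,54],-3.2)
c=cam('scene'); crop(c,'s16.png',250,170,150,115,5)
c=cam('top'); crop(c,'t16.png',240,190,60,40,12)
"
```

```text
t 18.35 pos [440.8 119.4  57.4] yaw -3.07 ydir [-6.0e-04  1.8e-03 -1.0e+00] w 24.2 F [ 0.6 -0.9 -2.2]
need tool mm [-0.8  3.4  1.2] ry 0.13
rotvec [-0.1   0.13 -0.04] goalframe mm [-0.8  3.4  1.2]
```

View pics/s16.png

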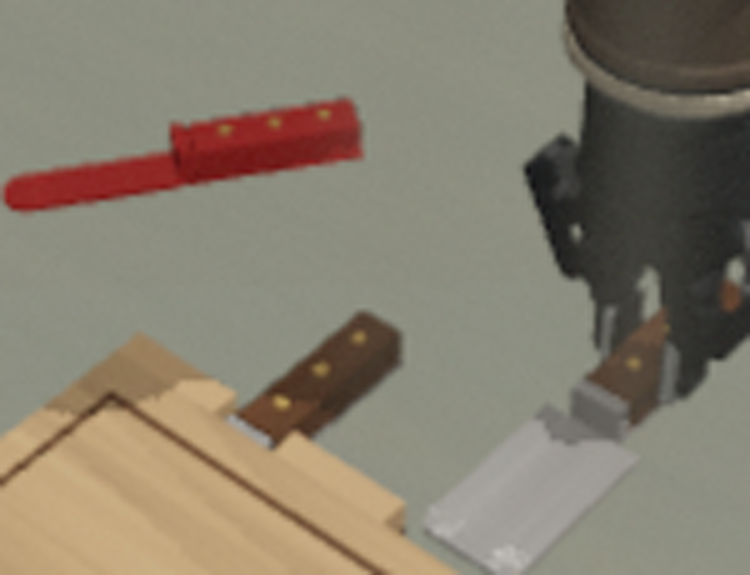

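View pics/t16.png

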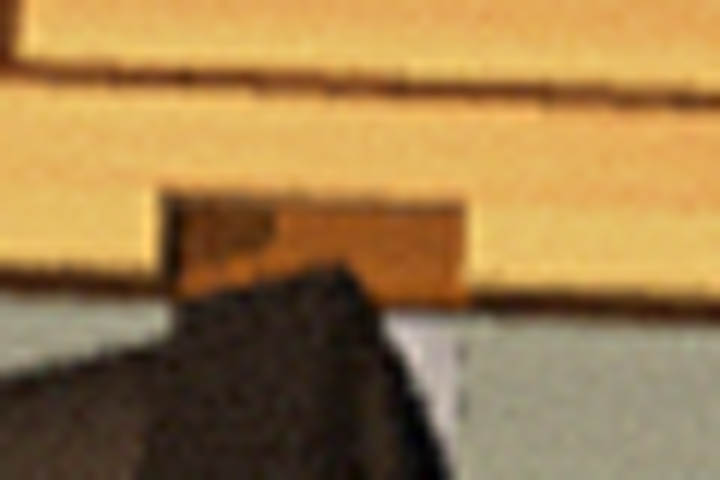

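>>> carry_out(
  commands="0 0.002 0.001 0 0.1 0 1; 0 0.001 0 0 0 0 1; 0 0 0 0 0 0 1; 0 0 0 0 0 0 1; 0.003 0 0 0 0 0 1; 0.003 0 0 0 0 0 1; 0 0 0 0 0 0 1; 0 0 0 0 0 0 1",
)

```text
time: 19.25
ee_pos: [448.5, 120.3, 55.3]
tool_rot: [[0.998, 0.002, 0.056], [-0.056, 0.002, 0.998], [0.002, -1.0, 0.002]]
ft_force: [-0.3, -0.7, -1.3]
width: 24.5
```

```bash

python3 -c "
from h import *
rel([450,120.1,54],-3.2)
c=cam('scene'); crop(c,'s17.png',270,190,150,115,5)
c=cam('top'); crop(c,'t17.png',240,190,60,40,12)
"
```

```text
t 19.25 pos [448.5 120.3  55.3] yaw -3.19 ydir [ 0.002   0.0023 -1.    ] w 24.5 F [-0.3 -0.7 -1.3]
need tool mm [ 1.5  1.3 -0.1] ry 0.01
rotvec [-0.14  0.01  0.11] goalframe mm [ 1.5  1.3 -0.1]
```

View pics/s17.png

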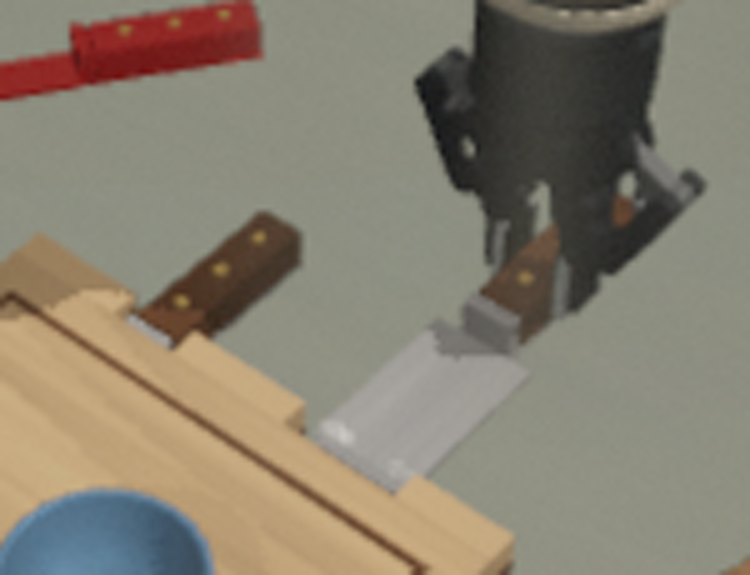

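View pics/t17.png

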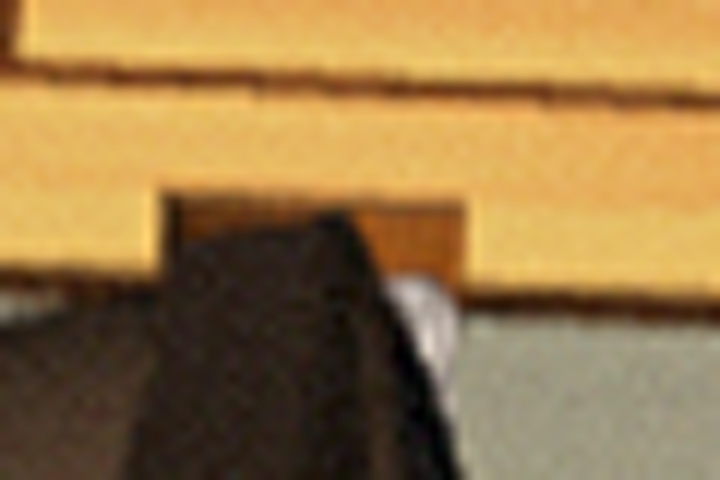

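>>> carry_out(
  commands="0.004 0.001 0 0 0 0 1; 0.005 0 0 0 0 0 1; 0.005 0 0 0 0 0 1; 0.005 0 0 0 0 0 1; 0.005 0 0 0 0 0 1; 0.005 0 0 0 0 0 1; 0.002 0 0 0 0 0 1; 0 0 0 0 0 0 1",
)

```text
time: 20.15
ee_pos: [482.7, 118.4, 54.2]
tool_rot: [[0.998, 0.002, 0.056], [-0.056, 0.002, 0.998], [0.002, -1.0, 0.003]]
ft_force: [-0.1, -0.4, -1.5]
width: 24.7
```

```bash

python3 -c "
from h import *
rel([549,114.6,54],-3.2)
c=cam('scene'); crop(c,'s18.png',270,190,150,115,5)
"
```

```text
t 20.15 pos [482.7 118.4  54.2] yaw -3.19 ydir [ 0.0024  0.0024 -1.    ] w 24.7 F [-0.1 -0.4 -1.5]
need tool mm [66.4  0.4 -0.1] ry 0.01
rotvec [-0.14  0.01  0.13] goalframe mm [66.4  0.2 -0.1]
```

View pics/s18.png

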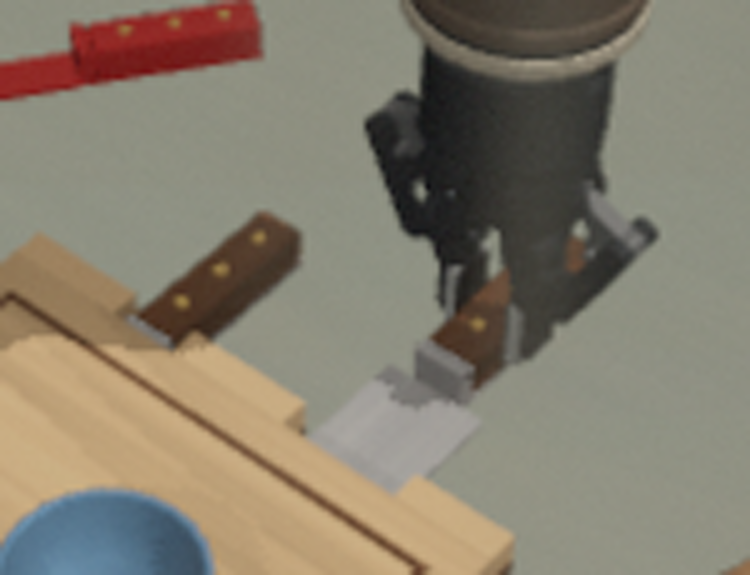

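Blade is in the slot with no contact force. Going on.

>>> carry_out(
  commands="0.005 0 0 0 0 0 1; 0.006 0 0 0 0 0 1; 0.007 0 0 0 0 0 1; 0.007 0 0 0 0 0 1; 0.007 0 0 0 0 0 1; 0.007 0 0 0 0 0 1; 0.004 0 0 0 0 0 1; 0 0 0 0 0 0 1",
)

```text
time: 21.0
ee_pos: [529.5, 115.8, 54.3]
tool_rot: [[0.998, 0.002, 0.056], [-0.056, 0.002, 0.998], [0.002, -1.0, 0.003]]
ft_force: [-0.7, -0.2, -1.8]
width: 24.3
```

```bash

python3 -c "
from h import *
rel([549,114.6,54],-3.2)
c=cam('scene'); crop(c,'s19.png',270,190,150,115,5)
"
```

```text
t 21.0 pos [529.5 115.8  54.3] yaw -3.19 ydir [ 0.0025  0.0024 -1.    ] w 24.3 F [-0.7 -0.2 -1.8]
need tool mm [19.5  0.3 -0.1] ry 0.01
rotvec [-0.14  0.01  0.13] goalframe mm [19.5  0.3 -0.1]
```

View pics/s19.png

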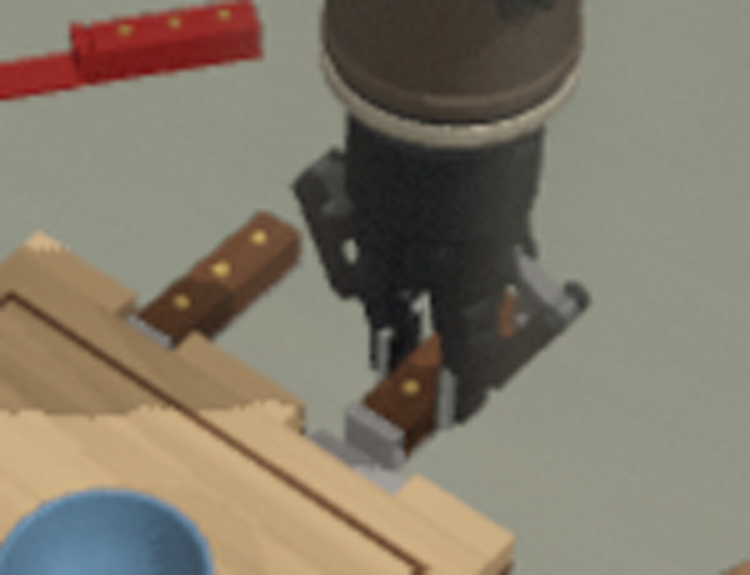

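>>> carry_out(
  commands="0.004 0.001 0 0 0 0 1; 0.005 0.001 0 0 0 0 1; 0.003 0 0 0 0 0 1; 0.002 0 0 0 0 0 1; 0.002 0 0 0 0 0 1; 0.002 0 0 0 0 0 1; 0.002 0 0 0 0 0 1; 0.002 0 0 0 0 0 1",
)

```text
time: 21.85
ee_pos: [550.9, 114.4, 51.8]
tool_rot: [[0.998, -0.001, 0.055], [-0.055, 0.002, 0.998], [-0.001, -1.0, 0.002]]
ft_force: [-8.4, 3.4, 1.9]
width: 24.3
```

```bash

python3 -c "
from h import *
rel([549,114.6,52],-3.2)
"
```

```text
t 21.85 pos [550.9 114.4  51.8] yaw -3.18 ydir [-8.e-04  2.e-03 -1.e+00] w 24.3 F [-8.4  3.4  1.9]
need tool mm [-1.9 -0.2  0.1] ry 0.02
rotvec [-0.11  0.02 -0.05] goalframe mm [-1.9 -0.2  0.1]
```

>>> carry_out(
  commands="0.002 0 0 0 0 0 1; 0.003 0 0 0 0 0 1; 0.003 0 0 0 0 0 1; 0.003 0 0 0 0 0 1; 0.003 0 0 0 0 0 1; 0.003 0 0 0 0 0 1; 0.003 0 0 0 0 0 1; 0.003 0 0 0 0 0 1",
)

```text
time: 22.65
ee_pos: [551.2, 113.5, 49.7]
tool_rot: [[0.998, -0.044, 0.055], [-0.055, -0.001, 0.998], [-0.043, -0.999, -0.003]]
ft_force: [-17.0, 3.6, 16.9]
width: 25.1
```

```bash

python3 -c "
from h import *
rel([551,114.6,52],-3.2)
c=cam('scene'); crop(c,'s20.png',270,190,150,115,5)
"
```

```text
t 22.65 pos [551.2 113.5  49.7] yaw -3.17 ydir [-4.350e-02 -8.000e-04 -9.991e-01] w 25.1 F [-17.    3.6  16.9]
need tool mm [-0.3 -2.3  1.1] ry 0.03
rotvec [ 0.19  0.03 -2.49] goalframe mm [-0.2 -2.3  1.1]
```

View pics/s20.png

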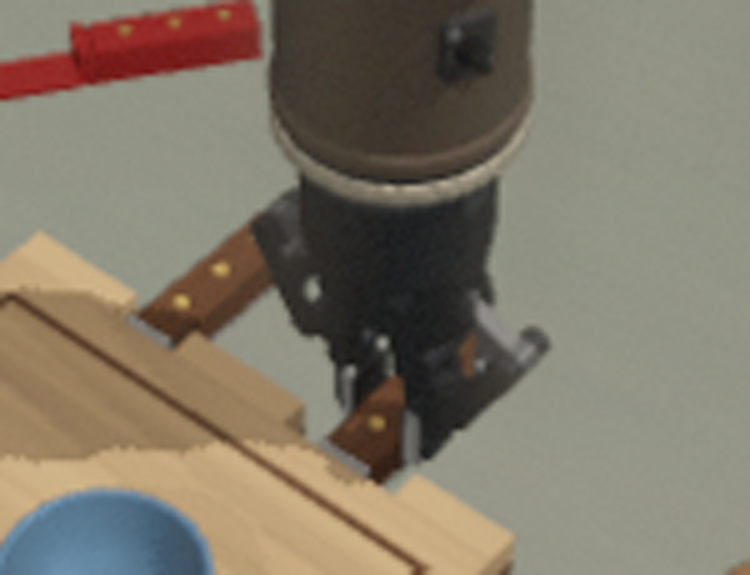

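>>> carry_out(
  commands="0 0 0 0 0 -1.2 1; 0 0 0 0 0 -1.0 1; 0 0 0 0 0 0 1; 0 0 0 0 0 0 1; 0 0 0 0 0 0 0.6; 0 0 0 0 0 0 0.5; 0 0 0 0 0 0 0.45; 0 0 0 0 0 0 0.45",
)

```text
time: 23.5
ee_pos: [551.8, 113.7, 50.1]
tool_rot: [[0.998, -0.004, 0.055], [-0.055, -0.003, 0.998], [-0.004, -1.0, -0.003]]
ft_force: [-0.2, -0.6, 0.5]
width: 46.9
```

>>> carry_out(
  commands="0 -0.01 0 0 0 0 0.4; 0 -0.02 0 0 0 0 0.3; 0 -0.03 0 0 0 0 0.1; 0 -0.04 0 0 0 0 0; 0 -0.02 0.02 0 0 0 0; 0 0 0.045 0 0 0 0; 0 0 0.045 0 0 0 0; 0 0 0.045 0 0 0 0",
)

```text
time: 24.3
ee_pos: [561.9, 268.6, 180.6]
tool_rot: [[0.998, -0.002, 0.062], [-0.062, -0.002, 0.998], [-0.002, -1.0, -0.002]]
ft_force: [0.8, 0.3, 0.6]
width: 85.0
```

>>> carry_out(
  commands="0 0 0.04 0 0 0 0; 0 0 0.04 0 0 0 0; 0 0 0.03 0 0 0 0; 0 0 0.02 0 0 0 0; 0 0 0 0 0 0 0; 0 0 0 0 0 0 0; 0 0 0 0 0 0 0; 0 0 0 0 0 0 0",
)

```text
time: 25.1
ee_pos: [568.6, 408.4, 186.3]
tool_rot: [[0.998, 0.002, 0.058], [-0.058, 0.001, 0.998], [0.002, -1.0, 0.001]]
ft_force: [0.2, -0.5, -0.0]
width: 85.3
```

```bash

python3 -c "
from h import *
rel([551,114.6,52],-3.2)
c=cam('scene'); crop(c,'s21.png',220,220,160,120,5)
cv2.imwrite('pics/s21f.png',c['color'][:,:,::-1])
c=cam('top'); crop(c,'t21.png',225,115,135,145,4);cv2.imwrite('pics/t21f.png',c['color'][:,:,::-1])
"
```

```text
t 25.1 pos [568.6 408.4 186.3] yaw -3.32 ydir [ 1.6e-03  6.0e-04 -1.0e+00] w 85.3 F [ 0.2 -0.5 -0. ]
need tool mm [  -0.8  134.1 -294.5] ry -0.12
rotvec [-0.04 -0.12  0.09] goalframe mm [  -1.2  134.3 -294.4]
```

View pics/s21.png

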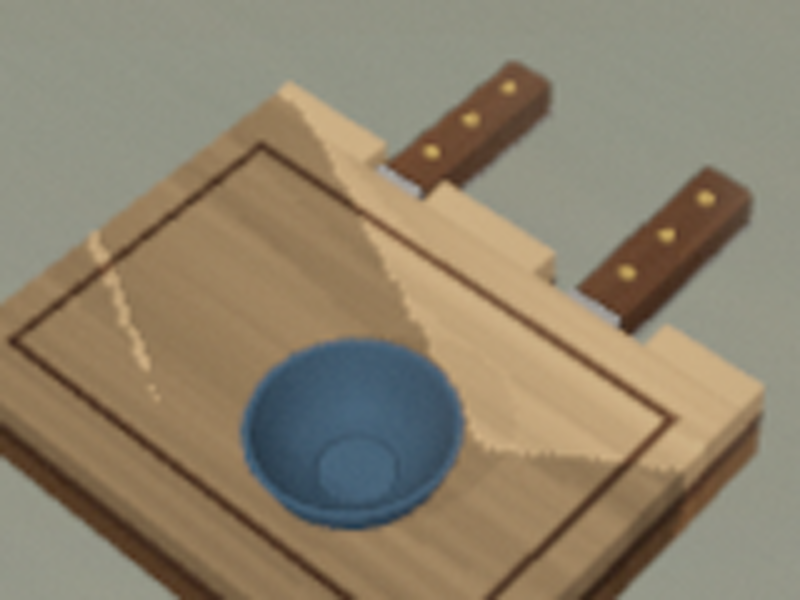

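View pics/t21.png

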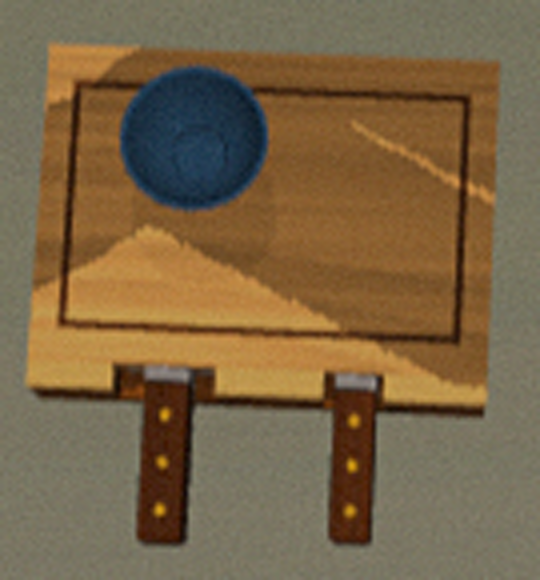

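View pics/t21f.png

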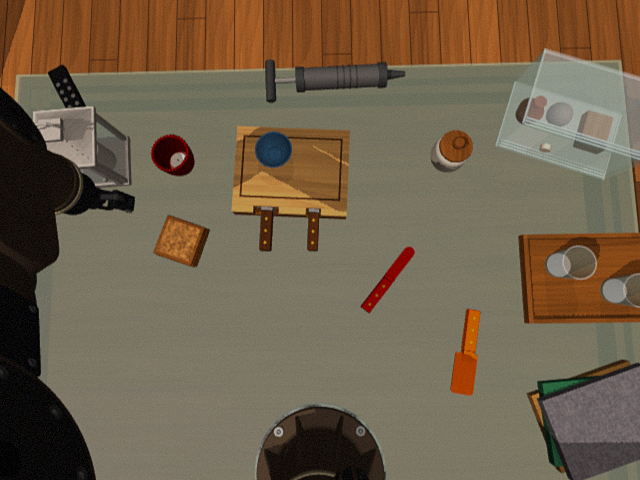

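```bash

python3 -c "
from h import *
t=cam('top');s=cam('scene')
ta=lambda p:(p[0]/4+225-.375,p[1]/4+115-.375)
sa=lambda p:(p[0]/5+220-.4,p[1]/5+220-.4)
u=np.array([.99844,-.0558,0])
c=np.array([673,55.9,0])
def bx(P): return ((P-c)@u).round(1)
for n,a,b,L,y in [('knife',(351,542),(533,72),95,0),('spade',(162,541),(732,177),100,0)]:
  for P in (ray(t,ta(a),50),ray(s,sa(b),50)): print(n,P.round(1),'rear board-x',bx(P),'shoulder',bx(P)+L,'(home -85)')
for n,P in [('wide back',ray(t,ta((164,366)),54)),('narrow back',ray(t,ta((354,374)),54)),('front',ray(t,ta((270,397)),54)),('scene narrow back',ray(s,sa((400,182)),54)),('scene front mid',ray(s,sa((500,224)),54))]: print(n,P.round(1),bx(P))
for n,a,b in [('k',[(354,420),(352,465),(350,511)],[(431,152),(471,119),(509,88)]),('s',[(165,414),(162,462),(160,510)],[(627,272),(667,235),(706,198)])]:
  for i in range(3):
    P=ray(t,ta(a[i]),50);Q=ray(s,sa(b[i]),50);print(n,bx(P),bx(Q),P.round(1),Q.round(1))
"

```

```text
knife [488.7   8.3  50. ] rear board-x -181.4 shoulder -86.4 (home -85)
knife [491.5  11.4  50. ] rear board-x -178.7 shoulder -83.69999999999999 (home -85)
spade [491.  114.2  50. ] rear board-x -185.0 shoulder -85.0 (home -85)
spade [491.4 117.4  50. ] rear board-x -184.7 shoulder -84.69999999999999 (home -85)
wide back [589.8 112.4  54. ] -86.2
narrow back [583.2   5.2  54. ] -86.8
front [570.9  52.6  54. ] -101.7
scene narrow back [581.8   8.4  54. ] -88.4
scene front mid [575.2  56.7  54. ] -97.7
k -112.4 -112.7 [557.6   5.6  50. ] [557.3   5.6  50. ]
k -138.0 -138.8 [532.1   7.1  50. ] [531.2   7.2  50. ]
k -164.0 -164.1 [506.1   8.6  50. ] [506.    8.9  50. ]
s -112.9 -114.0 [563.  112.4  50. ] [561.9 112.3  50. ]
s -140.4 -140.7 [535.7 114.1  50. ] [535.3 113.9  50. ]
s -167.6 -167.9 [508.5 115.3  50. ] [508.2 115.3  50. ]
```

```bash
python3 -c "
from h import *
import cv2
a=cv2.imread('pics/scene0.png').astype(int);b=cv2.imread('pics/s21f.png').astype(int)
for n,(x,y,w,h) in dict(jar=(130,200,50,55),coaster=(405,285,75,65),votive=(368,350,60,65),dish=(265,285,50,42),red=(245,185,80,30),orange=(245,130,65,35)).items(): 
  A=cv2.cvtColor(a[y:y+h,x:x+w].astype('uint8'),6).astype(np.float32);B=cv2.cvtColor(b[y:y+h,x:x+w].astype('uint8'),6).astype(np.float32)
  print(n,np.round(cv2.phaseCorrelate(A,B),2).tolist() if 0 else cv2.phaseCorrelate(A,B))
o=get_obs();print(o['time'],o['ft_force'])
print(hand_in())"

```

```text
jar ((-0.042949887614053495, -0.09064552329725117), 0.9533940394719441)
coaster ((1.0515678910889292, 0.9585312611527854), 0.6920549088937265)
votive ((0.015946723284905318, -0.0020922415589907928), 0.9805623641720524)
dish ((0.31303813334689323, 0.18998993766588157), 0.8048511024051243)
red ((-0.06769411804641834, 0.012688596204478486), 0.9431650791565577)
orange ((0.06863411979511369, 0.1581727304475642), 0.8843151417411403)
25.3 [ 0.34577851 -0.54334191  0.01337096]
the job is handed in; nothing more can be done
None
```

The knife is now in the narrow slot and the spade in the wide slot. Both went in blade first and right way up, pushed until the handle met the wood. I handed the job in at 25.3 s, with the arm clear and no load on the wrist.

- **Pushed home:** Each tool stopped moving forward under a wrist force of about 24–31 N. Afterwards, the rear ends of the handles put the shoulders at board x = -86.4 and -83.7 mm for the knife (top and scene cameras). The spade measured -85.0 and -84.7 mm. Home is -85 mm, and the spread is within the 2 mm calibration.
- **Where the views disagreed:** The two cameras differed by about 3 mm on the knife's rear end. The rivets agreed to within about 1 mm.
- **Bystanders:** Comparing the first and last scene pictures, the jar, votive and red and orange look-alikes had not moved (0.2 px or less).
    - **Dish:** it shifted 0.3 px.
    - **Coaster pile:** it shifted about 1 px with a weaker match. I put that and the dish's 0.3 px down to the arm's shadow. I did not check further, but the gripper passed well above the pile and the top view showed the pile in the same place.

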